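# Index the bench turntable and clamp it

## Robot

A 6-joint arm with a two-finger parallel gripper is mounted at the origin on the work surface. World frame = base frame: x ahead of the robot, y to its left, z up, the work surface at z = 0. Lengths are in m, angles in rad, forces in N, time in s.
With the tool pointing down it reaches from about 0.3 to 1 m from the base axis. Payload 5.1 kg.
Tool frame: the origin (TCP) lies at the very end of the fingers, on their centre line; the grasp point (between the pads) lies 19 mm behind it; z points along the fingers, y is the line along which they close (so a half turn about z gives the same grasp; the last joint's range is limited). The gripper opens to 95 mm and grips with 3 to 60 N. Pads are 20 mm wide; open, the fingers measure 119 mm over their backs; the gripper's body (75 mm by 180 mm) begins 59 mm behind the grasp point.
Start: joints at [-1.264, 0.124, 1.65, -0, 1.367, -0.083], TCP at [0.247, -0.601, 0.215] pointing down, gripper open.
Joint ranges: [-2.61, 2.61], [-1.02, 2.33], [0.03, 2.71], [-1.35, 4.49], [0.32, 2.68], [-2.91, 2.91]. Speed limits (rad/s): [2.57, 2.57, 3.14, 3.14, 3.14, 3.14].

## Interface

Orientations are given as a unit quaternion [w, x, y, z].
In Python, from rig import ctrl gives the robot as it stands.
- The arm moves only by the tool apply_moves, never from a script. Its argument "targets" is a list of rows, each a list of 6 numbers: the shift along the tool's x, y, z scaled (see below), then the turn, a rotation vector about the tool's x, y, z scaled (see below). A call has 1 to 12 rows; each row shifts and turns the commanded pose from where the row before left it, along the tool's axes as they then stand; what a row does not reach is not made up. The controller multiplies each number of a shift by 0.04 m and each number of a turn by 5 degrees. A row lasts 1/12 s, in which the tool goes at most 41.7 mm and 7.16 degrees, less where a joint would pass 70% of its speed; a pose out of reach is approached as far as the arm can. A call with a number of a shift or a turn outside -1 to 1 is refused whole. A call with a gripper value outside its range is refused whole. "fingers" is the closure, from 0 (fully open) to 1 (shut), set as the call begins (left out, the last holds). The fingers move at their own pace and stop on an object; "squeeze" is the grip in N (left out, the last holds). Time passes only in rows, so rows that do not move let the fingers close. It gives the time, the measured TCP pose, the force, the opening and the grip force at its end, in the units of the state.
- ctrl.state(): the state, without advancing time (a new reading comes with each control period).
- ctrl.capture(name): name is "scene" or "top"; returns (picture, depth): 384x512x3 uint8, red, green, blue; 384x512 float32, m along the optical axis (not along the pixel's ray), 0 where there is no reading.
- ctrl.get_calibration(name): a dict with "vfov" (degrees; the focal length in pixels is half the picture's height over the tangent of half this angle, whatever the lens; pixels are square), "cx", "cy" (the principal point, pixels), "rvec" (rotation vector, rad) and "tvec" (3), from world to camera coordinates, as OpenCV has them. Camera axes: x right, y down, z forward; pixel columns grow to the right and rows downward; lengths in m; the calibration is good to about 2 mm. A picture is of the moment at which its call begins. get_calibration takes no time and is no camera call.
- ctrl.close_job(): hands the job in; it is judged then, once.
Trained networks look in the newest picture that a camera, given by its name, has taken for a name from the list of things; names that differ only in an ending like _2 or _b are one class to them, and where a whole thing is asked for, a point or a joint stands for the part that bears it (a point fixed in the world has none). Each returns a list of dicts, best first, with "score" (0 to 1); they miss things now and then, are a little off and sometimes report something else, mostly with a low value. They report only what shows in the picture. A call takes as long as a camera call. They do not tell look-alikes from the thing itself.
- ctrl.look_for(camera, thing): "location" ([column, row] in pixels, amid what is visible of it).
- ctrl.mark_of(camera, thing): "location" ([column, row] in pixels: a listed point, or the origin of a listed thing).
The state is a dict: "time_s": time; "qpos": joint angles; "qd": joint speeds; "tau": joint torques, N m; "tcp_pos": TCP position; "ee_rot": TCP orientation; "ft_force": force on the tool from outside, world axes, zero at the start; "torque": the same for the moment, N m; "gripper_width": opening from 0.0 (shut) to 1.0 (fully open); "gripper_force": force on a finger pad.
Only numpy, scipy, OpenCV 4.12 (cv2) and the standard library are available. Lean on these libraries where they do the work, as an engineer would, in place of code of your own. Each camera call takes 0.05 s, during which the arm holds its last target. There are 200 camera calls.

## Task

Push the turntable round by one of its arms with a fingertip until the brass bush stands squarely in front of the yellow pointer, then push the red clamp lever fully over to its stop to lock the table there. Do not touch the disc itself or touch or lift any of the parts standing on it, leave the other things on the bench alone, and finish clear of everything.

Things in the scene. Friction and masses are not known exactly. Their poses are not given: they have to be found in the camera images.
- turntable_base: fixed grey base of the turntable. Origin: on the turntable's vertical axis at bench height; z up; x axis out to the yellow pointer, y axis to the clamp lever's pivot; turned up to 0.45 rad from the world axes. A grey tongue 12 mm high runs along +y to the lever. The yellow pointer block lies 94 to 185 mm from the axis, top 24 mm above the bench, below the arms.
- disc: turning aluminium disc. Origin: centre of its top; z up. Radius 95 mm, 56 mm above the bench (dark hub to 68 mm). Four identical round pockets (grey rims 7 mm high, 44 mm inside), centres 60 mm from the axis, a quarter turn apart, hold the parts. The disc turns endlessly either way, stays where it is left, and takes about 2 N at an arm's end.
- pointer_mark (a point): point fixed to the base, on the line of the yellow pointer, 60 mm from the turntable's axis and 56 mm above the bench: where the centre of the pocket that faces the pointer lies
- spoke_1 (a point): point on the centre line of one of the four identical arms of the turntable: level steel rods of 12 mm diameter that stick out radially from the disc, midway between pockets, centre line 62 mm above the bench, to 155 mm from the axis, ending in a black ball of 20 mm. This point turns with the disc, 120 mm from the axis.
- spoke_2 (a point): point on the centre line of one of the four identical arms of the turntable: level steel rods of 12 mm diameter that stick out radially from the disc, midway between pockets, centre line 62 mm above the bench, to 155 mm from the axis, ending in a black ball of 20 mm. This point turns with the disc, 120 mm from the axis.
- spoke_3 (a point): point on the centre line of one of the four identical arms of the turntable: level steel rods of 12 mm diameter that stick out radially from the disc, midway between pockets, centre line 62 mm above the bench, to 155 mm from the axis, ending in a black ball of 20 mm. This point turns with the disc, 120 mm from the axis.
- spoke_4 (a point): point on the centre line of one of the four identical arms of the turntable: level steel rods of 12 mm diameter that stick out radially from the disc, midway between pockets, centre line 62 mm above the bench, to 155 mm from the axis, ending in a black ball of 20 mm. This point turns with the disc, 120 mm from the axis.
- brass_bush: brass bush, a loose yellow metal tube standing in one of the four pockets (2 mm play all round): 40 mm diameter, 28 mm high, bore 22 mm. Origin: centre of its underside; z up.
- bearing: loose flat steel bearing with a black face, 40 mm diameter, 14 mm high, in another pocket. Origin: centre of its underside
- blue_cap: loose blue plastic cap, 40 mm diameter, 24 mm high, stepped, in another pocket. Origin: centre of its underside
- steel_plug: loose dark steel plug, 40 mm diameter, 26 mm high, stepped, in another pocket. Origin: centre of its underside
- clamp_lever (a joint): angle of the red clamp lever (rad): 0 fully open (pointing along the base's +y, away from the disc), growing anticlockwise as seen from above, 1.3 at its stop (locked). It starts 0 to 0.3 and stays where it is left; it takes about 1 to 2 N at its end. It is an ordinary hinge, with no effect on how easily the disc turns.
- lever_tip (a point): point on the centre line of the red clamp lever, a level rod of 12 mm diameter, 70 mm from its pivot and 58 mm above the bench; the lever ends in a red ball of 22 mm at 83 mm
- lever_pivot (a point): point on the clamp lever's vertical pivot axis, 190 mm from the turntable's axis along the base's y, 58 mm above the bench; the pivot's round boss has a radius of 17 mm and is 64 mm high. Its stop is a steel pin 10 mm thick and 58 mm high, 50 mm from the pivot along the base's -x
- spray_can: loose spray can beside the turntable, about 56 mm diameter, 170 mm high. Origin: centre of its underside
- grease_jar: loose jar with a red cap, 64 mm diameter, 60 mm high. Origin: centre of its underside
- screwdriver: loose screwdriver with a red handle lying on the bench, about 200 mm long. Origin: near its middle, underside
- wrench: loose steel wrench lying on the bench, about 180 mm long. Origin: near its middle, underside
Things that resemble listed ones, but are neither listed nor needed, are in the scene too. Several things have the shape of the blue_cap; the one meant has the colours described above.

How it is judged:
By the outcome, as a careful person would: the job done as asked, in the order asked, and still so for the second after the job is handed in, with the robot touching nothing.
It also fails if it takes over 72 s, if anything falls off the work surface, if the arm or the gripper's body presses on something with over 40 N, if the wrist force passes 120 N, or if a joint passes its speed limit or range.

## Working session

There is one attempt and no reset: what is moved stays moved. The work goes in short steps, Python scripts to look and compute and a tool call to move; the robot and the scene stay as the last step left them, time stands still between calls to the robot, and variables do not carry over. Pictures are saved under pics/ and viewed, at most 10 in all, crops included, and the job is handed in when it is done.

Besides the shell and the picture viewer there is one more tool, called after "Call:" as name(argument=value, ...) on one line, values as JSON. apply_moves: Moves the arm, as the interface text tells. Its arguments: {"type":"object","properties":{"targets":{"type":"array"},"fingers":{"type":"number"},"squeeze":{"type":"number"}},"required":["targets"]}

```bash
mkdir -p pics
cat > h.py <<'E'
import numpy as np, cv2
from rig import ctrl
def cal(n):
    c=ctrl.get_calibration(n); f=192/np.tan(np.radians(c['vfov'])/2)
    R=cv2.Rodrigues(np.array(c['rvec'],float))[0]; return f,c['cx'],c['cy'],R,np.array(c['tvec'],float).ravel()
def onz(n,uv,z):
    f,cx,cy,R,t=cal(n); d=R.T@np.array([(uv[0]-cx)/f,(uv[1]-cy)/f,1]); o=-R.T@t
    return o+d*(z-o[2])/d[2]
def proj(n,p):
    f,cx,cy,R,t=cal(n); q=R@np.array(p)+t; return q[:2]/q[2]*f+[cx,cy]
def save(n,name):
    im,d=ctrl.capture(n); cv2.imwrite(f'pics/{name}.png',cv2.cvtColor(im,cv2.COLOR_RGB2BGR)); return im,d
E
python3 - <<'E'
from h import *
a,_=save('scene','s1');b,_=save('top','t1')
cv2.imwrite('pics/both.png',cv2.cvtColor(np.hstack([a,b]),cv2.COLOR_RGB2BGR)[:, :])
Z=dict(disc=.056,pointer_mark=.056,spoke_1=.062,brass_bush=.056,bearing=.056,blue_cap=.056,steel_plug=.056,lever_tip=.058,lever_pivot=.058,turntable_base=0,spray_can=0,grease_jar=0,screwdriver=0,wrench=0)
np.set_printoptions(precision=3,suppress=True)
for k,z in Z.items():
  for c in ('top','scene'):
    for r in ctrl.mark_of(c,k)[:5]: print(k,c,round(r['score'],2),np.round(r['location']),onz(c,r['location'],z))
print(ctrl.state())
E
```

```text
disc top 0.73 [272. 198.] [ 0.539 -0.08   0.056]
disc scene 0.83 [238. 196.] [ 0.544 -0.077  0.056]
pointer_mark top 0.85 [268. 176.] [ 0.608 -0.066  0.056]
pointer_mark scene 0.6 [251. 209.] [ 0.607 -0.044  0.056]
spoke_1 top 0.95 [303. 172.] [ 0.621 -0.177  0.062]
spoke_1 top 0.65 [238. 213.] [0.492 0.029 0.062]
spoke_1 top 0.59 [294. 232.] [ 0.432 -0.147  0.062]
spoke_1 top 0.58 [253. 164.] [ 0.645 -0.018  0.062]
spoke_1 scene 0.91 [262. 215.] [ 0.646 -0.02   0.062]
spoke_1 scene 0.75 [269. 184.] [0.503 0.025 0.062]
spoke_1 scene 0.62 [203. 211.] [ 0.608 -0.184  0.062]
spoke_1 scene 0.57 [213. 180.] [ 0.457 -0.145  0.062]
brass_bush top 0.64 [290. 196.] [ 0.547 -0.137  0.056]
brass_bush top 0.38 [253. 164.] [ 0.646 -0.017  0.056]
brass_bush scene 0.43 [218. 196.] [ 0.535 -0.137  0.056]
brass_bush scene 0.41 [403. 203.] [0.641 0.41  0.056]
bearing top 0.53 [255. 191.] [ 0.56  -0.024  0.056]
bearing scene 0.43 [256. 202.] [ 0.576 -0.025  0.056]
blue_cap top 0.71 [278. 177.] [ 0.606 -0.096  0.056]
blue_cap top 0.69 [328. 156.] [ 0.673 -0.256  0.056]
blue_cap top 0.45 [266. 178.] [ 0.
[... 1185 characters left out ...]
top 0.16 [272. 195.] [ 0.551 -0.08   0.   ]
screwdriver scene 0.82 [403. 205.] [0.587 0.448 0.   ]
wrench top 0.73 [113. 251.] [0.368 0.433 0.   ]
wrench scene 0.69 [264. 218.] [ 0.59  -0.003  0.   ]
wrench scene 0.64 [374. 166.] [0.366 0.435 0.   ]
{'time_s': 1.5, 'qpos': array([-1.264,  0.124,  1.65 ,  0.   ,  1.367, -0.083]), 'qd': array([-0.   ,  0.002, -0.002,  0.001,  0.001, -0.001]), 'tau': array([ -0.001, -41.758, -36.022,   0.078,   0.043,   0.   ]), 'tcp_pos': array([ 0.247, -0.601,  0.215]), 'ee_rot': array([0.   , 0.981, 0.194, 0.   ]), 'ft_force': array([-0.073, -0.505,  0.227]), 'torque': array([ 0.05 , -0.023,  0.051]), 'gripper_force': 0.0, 'gripper_width': 1.001047007819522}
```

View pics/t1.png

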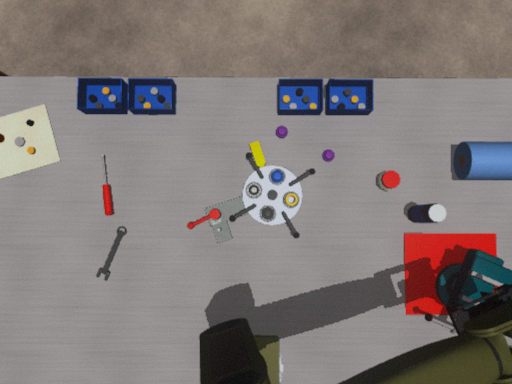

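View pics/s1.png

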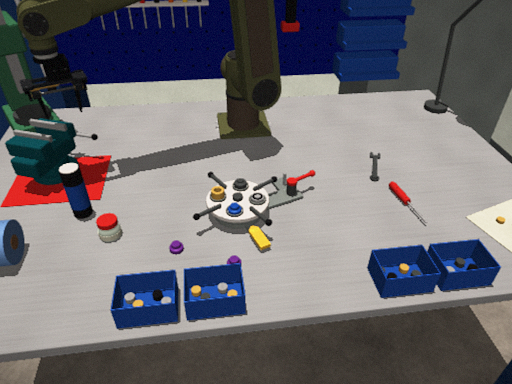

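```bash
cat >> h.py <<'E'
from scipy.optimize import minimize
from scipy.ndimage import map_coordinates
def samp(g,n,P):
    q=np.array([proj(n,p) for p in P]); return map_coordinates(g,[q[:,1],q[:,0]],order=1)
def spokes(c,cams=('top','scene')):
    """spoke angle (deg mod 90) by darkness along the rods, centre c"""
    out=[]
    for n in cams:
        im,_=ctrl.capture(n); g=im.mean(2)
        A=np.arange(0,360,.5); r=np.arange(.103,.16,.004)
        s=np.array([samp(g,n,[[c[0]+k*np.cos(a),c[1]+k*np.sin(a),.064] for k in r]).mean() for a in np.radians(A)])
        pk=[]
        f=s.reshape(4,180).sum(0); b=A[f.argmin()]
        for k in range(4):
            i=[(j%720) for j in range(int((b+90*k)*2)-24,int((b+90*k)*2)+25)]
            w=np.clip(np.median(s[i])-s[i],0,None)**2; pk.append(round(b+90*k+((np.arange(-24,25)*.5)*w).sum()/w.sum(),1))
        out.append(pk); print(n,'spokes',pk)
    return out
E
python3 - <<'E'
from h import *
np.set_printoptions(precision=4,suppress=True)
ims={}
for n in('top','scene'):
    im,d=ctrl.capture(n); ims[n]=im; hsv=cv2.cvtColor(im,cv2.COLOR_RGB2HSV)
    # yellow pointer
    m=cv2.inRange(hsv,(24,170,120),(34,255,255)); k,l,s,c=cv2.connectedComponentsWithStats(m)
    for i in range(1,k):
        if s[i,4]>40: print(n,'yellow',c[i],s[i,4],onz(n,c[i],.022))
    m=cv2.inRange(hsv,(0,170,80),(6,255,255))|cv2.inRange(hsv,(174,170,80),(179,255,255)); k,l,s,c=cv2.connectedComponentsWithStats(m)
    for i in range(1,k):
        if 20<s[i,4]<400: print(n,'red',c[i],s[i],onz(n,c[i],.058))
    # disc edge: white bright blob
    m=cv2.inRange(hsv,(0,0,185),(179,45,255)); m=cv2.morphologyEx(m,cv2.MORPH_OPEN,np.ones((2,2))); k,l,s,c=cv2.connectedComponentsWithStats(m)
    for i in range(1,k):
        p=onz(n,c[i],.056)
        if s[i,4]>150 and np.hypot(p[0]-.54,p[1]+.08)<.05:
            h=cv2.convexHull(np.argwhere(l==i)[:,::-1].astype(np.int32)); e=cv2.fitEllipse(h)
            print(n,'disc',e,onz(n,e[0],.056))
    e=cv2.resize(im[130:260,180:340],None,fx=5,fy=5,interpolation=cv2.INTER_CUBIC) if n=='top' else None
    if e is not None: cv2.imwrite('pics/t2.png',cv2.cvtColor(e[:600],cv2.COLOR_RGB2BGR))
for c in ((.542,-.08),(.545,-.08),(.542,-.077)): spokes(c)
E
```

```text
top yellow [257.3448 153.8233] 232 [ 0.6845 -0.0322  0.022 ]
top red [390.453  178.9573] [382 171  18  17 234] [ 0.6004 -0.4527  0.058 ]
top red [107.1564 199.4834] [103 185  10  30 211] [0.5317 0.4385 0.058 ]
top red [205.939  217.7073] [188 209  32  20 164] [0.4759 0.1278 0.058 ]
top disc ((273.0045166015625, 195.72711181640625), (58.95697021484375, 59.192420959472656), 137.8012237548828) [ 0.5459 -0.0821  0.056 ]
scene yellow [258.8168 236.0693] 202 [ 0.6881 -0.0332  0.022 ]
scene red [289.6815  26.5032] [282  21  17  11 157] [-1.1167  0.43    0.058 ]
scene red [298.5597 178.3433] [287 171  28  15 134] [0.4803 0.1261 0.058 ]
scene red [398.7898 192.233 ] [389 182  21  23 176] [0.591 0.418 0.058]
scene red [106.5249 221.3218] [ 97 214  20  16 261] [ 0.6103 -0.452   0.058 ]Traceback (most recent call last):
  File "<stdin>", line 22, in <module>
  File "h.py", line 23, in spokes
    s=np.array([samp(g,n,[[c[0]+k*np.cos(a),c[1]+k*np.sin(a),.064] for k in r]).mean() for a in np.radians(A)])
                ~~~~^^^^^^^^^^^^^^^^^^^^^^^^^^^^^^^^^^^^^^^^^^^^^^^^^^^^^^^^^^^
  File "h.py", line 16, in samp
    q=np.array([proj(n,p) for p in P]); return map_coordinates(g,[q[:,1],q[:,0]],order=1)
                ~~~~^^^^^
  File "h.py", line 10, in proj
    f,cx,cy,R,t=cal(n); q=R@np.array(p)+t; return q[:2]/q[2]*f+[cx,cy]
                ~~~^^^
  File "h.py", line 4, in cal
    c=ctrl.get_calibration(n); f=192/np.tan(np.radians(c['vfov'])/2)
ValueError: time passes only in moves, steps and waits
```

View pics/t2.png

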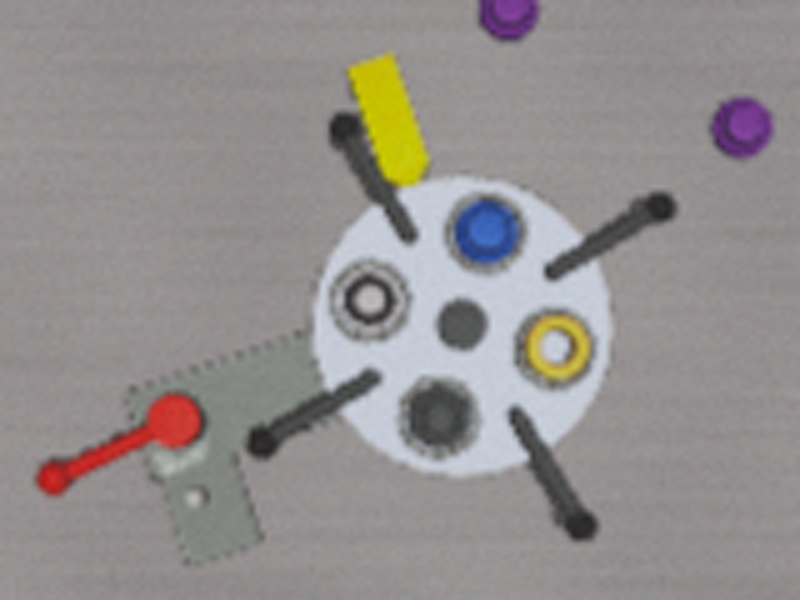

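```bash
sed -i 's/^def cal(n):/import functools\n@functools.lru_cache\ndef cal(n):/' h.py
python3 - <<'E'
from h import *
np.set_printoptions(precision=4,suppress=True)
P=lambda u,v,z: onz('top',(180+(u-2)/5,130+(v-2)/5),z)[:2]
B=[P(*b,.062) for b in((345,127),(660,207),(582,525),(262,442))]
C=np.mean(B,0); print('C',C,[round(np.degrees(np.arctan2(*(b-C)[::-1])),1) for b in B],[np.hypot(*(b-C)) for b in B])
ang=lambda d:np.degrees(np.arctan2(d[1],d[0]))
for n,p in dict(pivot=(175,420,.064),tip=(54,479,.058),brass=(556,349,.084),hub=(462,325,.068)).items():
    q=P(*p); print(n,q,q-C,np.hypot(*(q-C)),ang(q-C))
print('lever',ang(P(54,479,.058)-P(175,420,.064)))
print('edges',ang(P(349,72,.024)-P(392,183,.024)),ang(P(393,55,.024)-P(428,162,.024)),'far',ang(P(371,63,.024)-C),np.hypot(*(P(371,63,.024)-C)))
f,cx,cy,R,t=cal('top'); print(f,cx,cy,-R.T@t)
for c in (C,): spokes(c)
print(ctrl.state()['time_s'])
E
```

```text
C [ 0.5495 -0.0789] [np.float64(30.8), np.float64(-59.1), np.float64(-149.1), np.float64(120.7)] [np.float64(0.14499537272949722), np.float64(0.14508171153341776), np.float64(0.1455360998651228), np.float64(0.14526517120839444)]
pivot [0.4888 0.1003] [-0.0608  0.1791] 0.18915916131104213 108.73323582395004
tip [0.4518 0.176 ] [-0.0978  0.2549] 0.2729848212897978 110.98486836642026
brass [ 0.533  -0.1358] [-0.0165 -0.057 ] 0.05931642822241543 -106.14553202207337
hub [ 0.5486 -0.0785] [-0.0009  0.0004] 0.0009567577781259927 155.88299668195475
lever 116.04253323320715
edges 21.27510901709988 18.14664729353709 far 18.665237236768913 0.18240952832340707
420.8950673377226 258.15769287439696 188.91809681072414 [ 0.462  -0.0318  1.3787]
top spokes [np.float64(31.6), np.float64(120.3), np.float64(210.0), np.float64(301.3)]
scene spokes [np.float64(28.4), np.float64(118.1), np.float64(212.4), np.float64(302.9)]
1.75
```

Call:
apply_moves(targets=[[0.7,-0.38,0,0,0,0],[0.7,-0.38,0,0,0,0],[0.7,-0.38,0,0,0,0],[0.7,-0.38,0,0,0,0],[0.7,-0.38,0,0,0,0],[0.7,-0.38,0,0,0,0],[0.7,-0.38,0,0,0,0],[0.7,-0.38,0,0,0,0],[0.7,-0.38,0,0,0,0],[0.7,-0.38,0,0,0,0],[0.7,-0.38,0,0,0,-0.8],[0.7,-0.38,0,0,0,-0.92]], fingers=1, squeeze=10)

```text
time_s: 2.75
tcp_pos: [0.4877, -0.3023, 0.2149]
ee_rot: [0.0, 0.963, 0.268, 0.0]
ft_force: [0.0, -1.1, 0.5]
gripper_width: 0.215
gripper_force: 0.0
```

```bash
cat >> h.py <<'E'
from scipy.spatial.transform import Rotation as Ro
def go(x,y,z):
    """units of tool-axis shift to world target"""
    s=ctrl.state(); R=Ro.from_quat(s['ee_rot'],scalar_first=True).as_matrix()
    X=R[:,0]; print('t',s['time_s'],'tcp',s['tcp_pos'],'xdir',round(np.degrees(np.arctan2(X[1],X[0])),2),'F',s['ft_force'],'units',R.T@(np.array([x,y,z])-s['tcp_pos'])/.04)
np.set_printoptions(precision=4,suppress=True)
E
python3 -c "
from h import *
go(.5757,-.2007,.215)"
```

```text
t 2.75 tcp [ 0.4877 -0.3023  0.2149] xdir 31.13 F [ 0.0489 -1.1054  0.5185] units [ 3.1967 -1.0354 -0.0021]
```

Call:
apply_moves(targets=[[0.6,-0.2,0,0,0,0],[0.6,-0.2,0,0,0,0],[0.6,-0.2,0,0,0,0],[0.6,-0.2,0,0,0,0],[0.4,-0.1,0,0,0,0],[0,0,0.5,0,0,0],[0,0,0.5,0,0,0],[0,0,0.5,0,0,0],[0,0,0.3,0,0,0],[0,0,0,0,0,0]])

```text
time_s: 3.58
tcp_pos: [0.5622, -0.214, 0.1389]
ee_rot: [-0.002, 0.964, 0.267, -0.002]
ft_force: [-0.1, 0.6, -0.0]
gripper_width: 0.004
gripper_force: 0.0
```

```bash
python3 -c "
from h import *
go(.5757,-.2007,.045)
a,_=ctrl.capture('scene');b,_=ctrl.capture('top')
c=lambda i,x,y:cv2.resize(i[y:y+120,x:x+100],None,fx=4,fy=4,interpolation=2)
cv2.imwrite('pics/d1.png',cv2.cvtColor(np.hstack([c(a,180,130),c(b,220,140)]),4))"
```

```text
t 3.5833 tcp [ 0.5622 -0.214   0.1389] xdir 30.94 F [-0.1229  0.634  -0.0398] units [ 0.4683 -0.1008  2.3469]
```

View pics/d1.png

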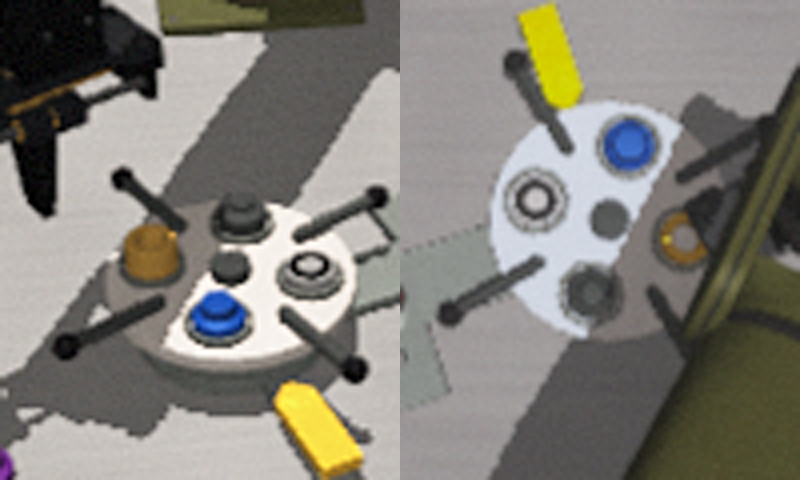

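Call:
apply_moves(targets=[[0.23,-0.05,0,0,0,0],[0.23,-0.05,0.2,0,0,0],[0,0,0.55,0,0,0],[0,0,0.55,0,0,0],[0,0,0.55,0,0,0],[0,0,0.4,0,0,0],[0,0,0.1,0,0,0],[0,0,0,0,0,0],[0,0,0,0,0,0]])

```text
time_s: 4.43
tcp_pos: [0.579, -0.2022, 0.0497]
ee_rot: [0.0, 0.964, 0.267, 0.001]
ft_force: [0.7, 0.1, 0.9]
gripper_width: 0.01
gripper_force: 0.0
```

```bash
python3 -c "
from h import *
go(.5757,-.2007,.045)
im,_=save('scene','x'); spokes((.5495,-.0789),('scene',))"
```

```text
t 4.4333 tcp [ 0.579  -0.2022  0.0497] xdir 30.95 F [0.7451 0.148  0.8837] units [-0.0531 -0.0745  0.1174]
scene spokes [np.float64(28.4), np.float64(118.1), np.float64(207.9), np.float64(302.8)]
```

Call:
apply_moves(targets=[[0.2,0,0.1,0,0,0],[0.2,0,0,0,0,0],[0.15,0,0,0,0,0],[0.265,0.023,0,0,0,-1],[0.265,0.023,0,0,0,-1],[0.265,0.023,0,0,0,-1],[0.265,0.023,0,0,0,-1],[0.265,0.023,0,0,0,-1],[0.265,0.023,0,0,0,-1],[0.265,0.023,0,0,0,-1],[0.265,0.023,0,0,0,-1],[0,0,0,0,0,0]])

```text
time_s: 5.53
tcp_pos: [0.6587, -0.1317, 0.045]
ee_rot: [0.0, 0.814, 0.582, 0.0]
ft_force: [-0.4, -0.3, -0.3]
gripper_width: 0.01
gripper_force: 0.0
```

```bash
cat >> h.py <<'E'
C=np.array([.5495,-.0789])
def polar():
    go(0,0,0); s=ctrl.state(); R=Ro.from_quat(s['ee_rot'],scalar_first=True).as_matrix(); print('p in tool (n,u):',R.T[:2,:2]@(s['tcp_pos'][:2]-C))
E
python3 -c "
from h import *
polar()
spokes(C)"
```

```text
t 5.5333 tcp [ 0.6587 -0.1317  0.045 ] xdir 71.12 F [-0.3523 -0.3387 -0.298 ] units [ -2.2142 -16.6486   1.1093]
p in tool (n,u): [-0.0146  0.1204]
top spokes [np.float64(75.2), np.float64(156.1), np.float64(254.6), np.float64(343.5)]
scene spokes [np.float64(71.6), np.float64(165.0), np.float64(257.7), np.float64(341.2)]
```

Call:
apply_moves(targets=[[0.265,0.023,0,0,0,-1],[0.265,0.023,0,0,0,-1],[0.265,0.023,0,0,0,-1],[0.265,0.023,0,0,0,-1],[0.265,0.023,0,0,0,-1],[0.265,0.023,0,0,0,-1],[0.265,0.023,0,0,0,-1],[0.265,0.023,0,0,0,-1],[0.265,0.023,0,0,0,-1],[0.265,0.023,0,0,0,-1],[0.265,0.023,0,0,0,-1],[0.265,0.023,0,0,0,-1]])

```text
time_s: 6.63
tcp_pos: [0.65, -0.0123, 0.0447]
ee_rot: [0.0, 0.414, 0.91, -0.0]
ft_force: [-0.4, -2.7, -0.6]
gripper_width: 0.004
gripper_force: 0.8
```

Call:
apply_moves(targets=[[0.132,0.01,0,0,0,-0.5],[0.132,0.01,0,0,0,-0.5],[0.08,0.006,0,0,0,-0.3],[0.08,0.006,0,0,0,-0.3],[0,0,0,0,0,0]])

```text
time_s: 7.05
tcp_pos: [0.6388, 0.0015, 0.0447]
ee_rot: [-0.0, 0.351, 0.936, 0.0]
ft_force: [0.8, 0.8, 0.1]
gripper_width: 0.008
gripper_force: 0.0
```

```bash
python3 -c "
from h import *
polar()
spokes(C)
a,_=ctrl.capture('scene');b,_=ctrl.capture('top')
c=lambda i,x,y:cv2.resize(i[y:y+120,x:x+100],None,fx=4,fy=4,interpolation=2)
cv2.imwrite('pics/d2.png',cv2.cvtColor(np.hstack([c(a,180,130),c(b,220,140)]),4))"
```

```text
t 7.05 tcp [0.6388 0.0015 0.0447] xdir 138.92 F [0.8187 0.8241 0.0569] units [ 12.0125 -10.5211   1.1243]
p in tool (n,u): [-0.0145  0.1192]
top spokes [np.float64(52.4), np.float64(152.5), np.float64(230.0), np.float64(321.6)]
scene spokes [np.float64(48.1), np.float64(136.9), np.float64(233.1), np.float64(322.7)]
```

View pics/d2.png

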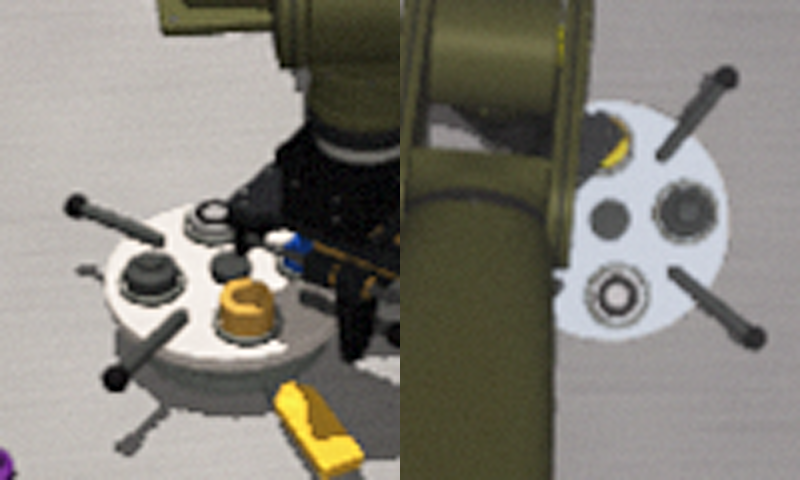

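Call:
apply_moves(targets=[[0.106,0.009,0,0,0,-0.4],[0.106,0.009,0,0,0,-0.4],[0.106,0.009,0,0,0,-0.4],[0.08,0.007,0,0,0,-0.3],[0.08,0.007,0,0,0,-0.3],[0.053,0.004,0,0,0,-0.2],[0.053,0.004,0,0,0,-0.2],[0.026,0.002,0,0,0,-0.1],[0,0,0,0,0,0]])

```text
time_s: 8.0
tcp_pos: [0.6205, 0.0176, 0.0447]
ee_rot: [-0.0, 0.255, 0.967, 0.0]
ft_force: [0.8, 1.0, -0.1]
gripper_width: 0.003
gripper_force: 0.3
```

```bash
python3 -c "
from h import *
polar()
spokes(C)"
```

```text
t 8.0 tcp [0.6205 0.0176 0.0447] xdir 150.46 F [ 0.8084  1.0314 -0.0846] units [13.2794 -8.031   1.1213]
p in tool (n,u): [-0.0142  0.1189]
top spokes [np.float64(63.7), np.float64(147.7), np.float64(241.7), np.float64(333.3)]
scene spokes [np.float64(60.2), np.float64(144.4), np.float64(244.9), np.float64(333.7)]
```

Call:
apply_moves(targets=[[-0.3,0,0,0,0,0],[-0.3,0,0,0,0,0],[0,0,-0.6,0,0,0],[0,0,-0.8,0,0,0],[0,0,-0.8,0,0,0],[0,0,-0.8,0,0,0],[0,0,-0.6,0,0,0],[0,0,0,0,0,0]])

```text
time_s: 8.77
tcp_pos: [0.6461, 0.0045, 0.1965]
ee_rot: [0.006, 0.255, 0.967, 0.001]
ft_force: [0.9, 0.3, 2.0]
gripper_width: 0.007
gripper_force: 0.0
```

Call:
apply_moves(targets=[[0.1,-0.8,0,0,0,0],[0.1,-0.9,0,0,0,0],[0.1,-0.9,0,0,0,0],[0.1,-0.9,0,0,0,0],[0.1,-0.9,0,0,0,0],[0.1,-0.9,0,0,0,0],[0.1,-0.9,0,0,0,0],[0.1,-0.9,0,0,0,0],[0.1,-0.9,0,0,0,0],[0.1,-0.9,0,0,0,0],[0.1,-0.9,0,0,0,0],[0,0,0,0,0,0]])

```text
time_s: 9.77
tcp_pos: [0.4067, -0.3182, 0.1879]
ee_rot: [-0.001, 0.258, 0.966, -0.001]
ft_force: [-0.1, -0.1, -0.3]
gripper_width: 0.005
gripper_force: 0.0
```

```bash
python3 -c "
from h import *
polar()
spokes(C)
b,_=ctrl.capture('top')
cv2.imwrite('pics/t3.png',cv2.cvtColor(cv2.resize(b[130:250,180:340],None,fx=5,fy=5,interpolation=2),4))"
```

```text
t 9.7667 tcp [ 0.4067 -0.3182  0.1879] xdir 150.07 F [-0.062  -0.1084 -0.2813] units [12.7756  1.8329  4.7115]
p in tool (n,u): [ 0.0043 -0.2787]
top spokes [np.float64(62.9), np.float64(151.3), np.float64(241.7), np.float64(333.3)]
scene spokes [np.float64(59.4), np.float64(151.2), np.float64(244.7), np.float64(333.7)]
```

View pics/t3.png

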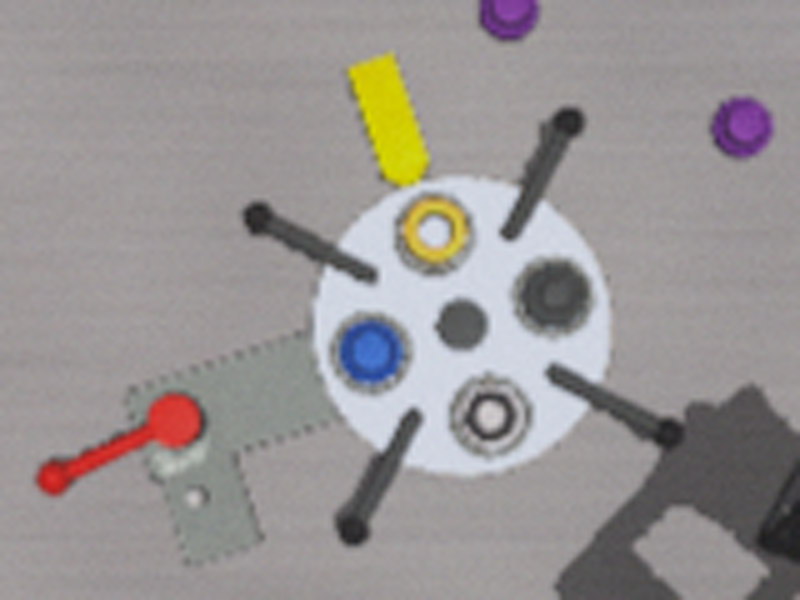

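Run:
```python
from h import *
ang=lambda d:np.degrees(np.arctan2(d[1],d[0]))
P=lambda u,v,z: onz('top',(180+(u-2)/5,130+(v-2)/5),z)[:2]
B=[P(*b,.062) for b in((259,217),(569,122),(668,433),(352,527))]
c=np.mean(B,0); print('C',c,[ang(b-c) for b in B])
print('brass pocket',ang(P(434,236,.063)-c))
for n in('top','scene'):
    im,_=ctrl.capture(n); hsv=cv2.cvtColor(im,cv2.COLOR_RGB2HSV).astype(int)
    m=((hsv[...,0]>=22)&(hsv[...,0]<=35)&(hsv[...,1]>150)&(hsv[...,2]>150)).astype(np.uint8)
    k,l,s,ce=cv2.connectedComponentsWithStats(m)
    for i in range(1,k):
        if s[i,4]>80:
            px=np.argwhere(l==i)[:,::-1]; w=np.array([onz(n,p,.024)[:2] for p in px]); mu=w.mean(0)
            v=np.linalg.svd(w-mu)[2][0]; v*=np.sign(v[0]); print(n,s[i,4],ce[i],mu,'axis',ang(v),'from C',ang(mu-c),'dist',np.hypot(*(mu-c)))
    # red lever pivot
    for r in ctrl.mark_of(n,'lever_pivot')[:1]: q=onz(n,r['location'],.058)[:2]; print('pivot',q,ang(q-c))
```

```text
C [ 0.5498 -0.0787] [np.float64(62.43132648835175), np.float64(-27.759010294575283), np.float64(-117.7754267881298), np.float64(151.7429010900312)]
brass pocket 17.840729360081664
top 232 [257.4095 153.6552] [ 0.6847 -0.0324] axis 18.152407796350722 from C 18.945425079558696 dist 0.14263967992782572
pivot [0.482  0.1027] 110.50121312780199
scene 229 [258.441  236.1397] [ 0.69   -0.0347] axis 17.60288401944401 from C 17.44594996297366 dist 0.14688553189886133
pivot [0.4959 0.0857] 108.15121780686916
```

```bash
python3 -c "
from h import *
go(.458,-.166,.045)"
```

```text
t 10.1167 tcp [ 0.4106 -0.3128  0.1884] xdir 150.54 F [-0.5066 -0.369   0.8714] units [0.7719 3.7774 3.5865]
```

Call:
apply_moves(targets=[[0.15,0.7,0,0,0,0],[0.15,0.7,0,0,0,0],[0.15,0.7,0,0,0,0],[0.15,0.7,0,0,0,0],[0.1,0.6,0,0,0,0],[0.07,0.38,0,0,0,0],[0,0,0.4,0,0,0],[0,0,0.6,0,0,0],[0,0,0.6,0,0,0],[0,0,0.5,0,0,0],[0,0,0.3,0,0,0],[0,0,0,0,0,0]])

```text
time_s: 11.12
tcp_pos: [0.456, -0.1652, 0.0895]
ee_rot: [-0.003, 0.254, 0.967, 0.001]
ft_force: [0.0, 0.1, 0.4]
gripper_width: 0.006
gripper_force: 0.0
```

```bash
cat >> h.py <<'E'
def line(th):
    s=ctrl.state(); d=s['tcp_pos'][:2]-C; a=np.radians(th); print('r',d@[np.cos(a),np.sin(a)],'n',d@[-np.sin(a),np.cos(a)])
E
python3 -c "
from h import *
go(.458,-.166,.045); line(-117.8)"
```

```text
t 11.1167 tcp [ 0.456  -0.1652  0.0895] xdir 150.52 F [0.0383 0.078  0.4352] units [-0.0609  0.0077  1.1126]
r 0.11995309834315492 n -0.04249972635266076
```

Call:
apply_moves(targets=[[0,0,0.4,0,0,-0.25],[0,0,0.4,0,0,-0.25],[0,0,0.3,0,0,0],[-0.15,0,0,0,0,0],[-0.15,0,0,0,0,0],[-0.15,0,0,0,0,0],[-0.08,0,0,0,0,0],[-0.04,0,0,0,0,0],[0,0,0,0,0,0],[0,0,0,0,0,0]])

```text
time_s: 11.95
tcp_pos: [0.4784, -0.1776, 0.049]
ee_rot: [0.0, 0.234, 0.972, -0.0]
ft_force: [0.7, 0.2, -0.4]
gripper_width: 0.008
gripper_force: 0.0
```

```bash
python3 -c "
from h import *
go(.458,-.166,.045); line(-116.9);line(-117.8)
spokes(C)"
```

```text
t 11.95 tcp [ 0.4784 -0.1776  0.049 ] xdir 152.93 F [ 0.6743  0.1832 -0.429 ] units [0.5848 0.026  0.1001]
r 0.12018491942787808 n -0.0188058897094111
r 0.12046548258962325 n -0.01691578700791821
top spokes [np.float64(63.5), np.float64(152.3), np.float64(233.7), np.float64(334.0)]
scene spokes [np.float64(60.1), np.float64(152.4), np.float64(244.4), np.float64(334.4)]
```

Call:
apply_moves(targets=[[0.3,0,0,0,0,0],[0.3,0,0,0,0,0],[0,0,-0.6,0,0,0],[0,0,-0.8,0,0,0],[0,0,-0.8,0,0,0],[0,0,-0.8,0,0,0],[0,0,-0.6,0,0,0],[0,0,0,0,0,1],[0,0,0,0,0,1],[0,0,0,0,0,1],[0,0,0,0,0,1],[0,0,0,0,0,1]])

```text
time_s: 13.05
tcp_pos: [0.4564, -0.1663, 0.1927]
ee_rot: [0.0, 0.441, 0.898, 0.0]
ft_force: [-0.3, -0.6, -1.0]
gripper_width: -0.001
gripper_force: 0.0
```

Call:
apply_moves(targets=[[0,0,0,0,0,1],[0,0,0,0,0,1],[0,0,0,0,0,0.4],[0,0,0,0,0,0]])

```text
time_s: 13.38
tcp_pos: [0.4564, -0.1663, 0.1926]
ee_rot: [0.0, 0.531, 0.848, 0.0]
ft_force: [-0.5, -0.2, -0.6]
gripper_width: 0.004
gripper_force: 0.0
```

```bash
python3 -c "
from h import *
go(.506,.170,.19); print(ctrl.state()['qpos'])"
```

```text
t 13.3833 tcp [ 0.4564 -0.1663  0.1926] xdir 115.9 F [-0.4595 -0.2409 -0.5804] units [7.0219 4.7881 0.0644]
[-0.46   -0.2349  2.0312  0.      1.3452 -0.9121]
```

Call:
apply_moves(targets=[[0.5,0.35,0,0,0,0],[0.7,0.48,0,0,0,0],[0.7,0.48,0,0,0,0],[0.7,0.48,0,0,0,0],[0.7,0.48,0,0,0,0],[0.7,0.48,0,0,0,0],[0.7,0.48,0,0,0,0],[0.7,0.48,0,0,0,0],[0.7,0.48,0,0,0,0],[0.6,0.4,0,0,0,0],[0.32,0.2,0,0,0,0],[0,0,0,0,0,0]])

```text
time_s: 14.38
tcp_pos: [0.506, 0.1726, 0.1926]
ee_rot: [-0.0, 0.528, 0.849, 0.0]
ft_force: [-0.5, -0.8, -0.1]
gripper_width: 0.006
gripper_force: 0.0
```

```bash
python3 -c "
from h import *
go(.506,.170,.045); spokes(C)"
```

```text
t 14.3833 tcp [0.506  0.1726 0.1926] xdir 116.21 F [-0.4869 -0.763  -0.1076] units [-0.0607 -0.0278  3.689 ]
top spokes [np.float64(63.5), np.float64(152.2), np.float64(242.6), np.float64(334.0)]
scene spokes [np.float64(60.1), np.float64(152.0), np.float64(245.8), np.float64(334.4)]
```

Call:
apply_moves(targets=[[0,0,0.6,0,0,0],[0,0,0.8,0,0,0],[0,0,0.8,0,0,0],[0,0,0.8,0,0,0],[0,0,0.5,0,0,0],[0,0,0.2,0,0,0],[-0.05,0,0,0,0,0],[0,-0.2,0,0,0,0],[0,-0.2,0,0,0,0],[0,-0.15,0,0,0,0],[0,-0.05,0,0,0,0],[0,0,0,0,0,0]])

```text
time_s: 15.48
tcp_pos: [0.4854, 0.1574, 0.0458]
ee_rot: [0.001, 0.53, 0.848, 0.001]
ft_force: [-1.1, 0.0, 0.9]
gripper_width: 0.005
gripper_force: 0.0
```

```bash
cat >> h.py <<'E'
PV=np.array([.4895,.101])
def lev():
    go(0,0,.045); s=ctrl.state(); R=Ro.from_quat(s['ee_rot'],scalar_first=True).as_matrix(); print('p in tool:',R.T[:2,:2]@(s['tcp_pos'][:2]-PV))
E
python3 -c "
from h import *
lev()"
```

```text
t 15.4833 tcp [0.4854 0.1574 0.0458] xdir 115.93 F [-1.1136  0.013   0.8748] units [  1.7666 -12.6352  -0.0055]
p in tool: [0.0525 0.021 ]
```

Call:
apply_moves(targets=[[0.04,-0.117,0,0,0,-1],[0.04,-0.117,0,0,0,-1],[0.04,-0.117,0,0,0,-1],[0.04,-0.117,0,0,0,-1],[0.04,-0.117,0,0,0,-1],[0.04,-0.117,0,0,0,-1],[0.04,-0.117,0,0,0,-1],[0.04,-0.117,0,0,0,-1],[0.04,-0.117,0,0,0,-1],[0.04,-0.117,0,0,0,-1],[0.04,-0.117,0,0,0,-1],[0.04,-0.117,0,0,0,-1]])

```text
time_s: 16.48
tcp_pos: [0.4389, 0.126, 0.0454]
ee_rot: [0.0, 0.033, 0.999, 0.001]
ft_force: [-0.5, 2.5, 0.5]
gripper_width: 0.003
gripper_force: 1.0
```

Call:
apply_moves(targets=[[0,-0.04,0,0,0,-0.3],[0,-0.04,0,0,0,-0.3],[0,-0.04,0,0,0,-0.3],[0,0,0,0,0,0]])

```text
time_s: 16.82
tcp_pos: [0.4387, 0.1209, 0.0452]
ee_rot: [0.0, -0.004, 1.0, 0.0]
ft_force: [-0.8, 0.5, -0.4]
gripper_width: 0.004
gripper_force: 0.4
```

```bash
python3 -c "
from h import *
lev()
a,_=ctrl.capture('scene');b,_=ctrl.capture('top')
c=lambda i,x,y:cv2.resize(i[y:y+100,x:x+100],None,fx=4,fy=4,interpolation=2)
cv2.imwrite('pics/l1.png',cv2.cvtColor(np.hstack([c(a,240,120),c(b,170,170)]),4))"
```

```text
t 16.8167 tcp [0.4387 0.1209 0.0452] xdir -179.55 F [-0.781   0.5203 -0.4007] units [10.99   -2.9359 -0.0053]
p in tool: [0.0507 0.0203]
```

View pics/l1.png

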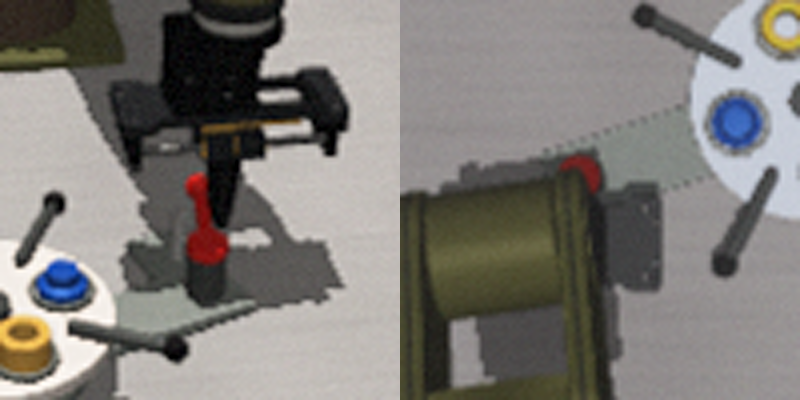

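Call:
apply_moves(targets=[[0,-0.04,0,0,0,0],[0,-0.04,0,0,0,0],[0,-0.04,0,0,0,0],[0,0,0,0,0,0]])

```text
time_s: 17.25
tcp_pos: [0.4387, 0.1156, 0.0447]
ee_rot: [0.0, -0.004, 1.0, -0.0]
ft_force: [-0.3, 1.4, 0.2]
gripper_width: 0.004
gripper_force: 0.5
```

Call:
apply_moves(targets=[[0,-0.03,0,0,0,0],[0,-0.03,0,0,0,0],[0,0,0,0,0,0]])

```text
time_s: 17.5
tcp_pos: [0.4386, 0.1133, 0.0447]
ee_rot: [0.0, -0.004, 1.0, -0.0]
ft_force: [-0.5, 0.2, 1.1]
gripper_width: 0.002
gripper_force: 0.6
```

Call:
apply_moves(targets=[[0,-0.03,0,0,0,0],[0,-0.03,0,0,0,0],[0,0,0,0,0,0]])

```text
time_s: 17.75
tcp_pos: [0.4384, 0.1115, 0.0447]
ee_rot: [-0.0, -0.004, 1.0, 0.001]
ft_force: [-1.6, 4.2, 0.7]
gripper_width: 0.007
gripper_force: 2.3
```

Call:
apply_moves(targets=[[0,-0.03,0,0,0,0],[0,-0.03,0,0,0,0],[0,0,0,0,0,0]])

```text
time_s: 18.0
tcp_pos: [0.4384, 0.1112, 0.0447]
ee_rot: [-0.0, -0.003, 1.0, 0.003]
ft_force: [-1.7, 13.5, -0.0]
gripper_width: 0.003
gripper_force: 6.8
```

Call:
apply_moves(targets=[[0,0.2,0,0,0,0],[0,0.4,0,0,0,0],[0,0.2,-0.3,0,0,0],[0,0,-0.8,0,0,0],[0,0,-0.8,0,0,0],[0,0,-0.8,0,0,0],[0,0,-0.6,0,0,0],[0,0.6,0,0,0,0],[0,0.8,0,0,0,0],[0,0.8,0,0,0,0],[0,0.8,0,0,0,0],[0,0,0,0,0,0]])

```text
time_s: 19.0
tcp_pos: [0.4376, 0.2644, 0.1781]
ee_rot: [0.001, -0.006, 1.0, 0.001]
ft_force: [-0.2, 0.0, 0.0]
gripper_width: 0.005
gripper_force: 0.0
```

Call:
apply_moves(targets=[[0,0.7,0,0,0,0],[0,0.7,0,0,0,0],[0,0.7,0,0,0,0],[0,0.5,0,0,0,0],[0,0,0,0,0,0]])

```text
time_s: 19.42
tcp_pos: [0.4369, 0.3669, 0.1775]
ee_rot: [0.001, -0.005, 1.0, 0.0]
ft_force: [-0.4, -0.7, 0.6]
gripper_width: 0.006
gripper_force: 0.0
```

```bash
python3 -c "
from h import *
lev(); spokes(C)
b,_=ctrl.capture('top')
cv2.imwrite('pics/t4.png',cv2.cvtColor(cv2.resize(b[130:250,180:340],None,fx=5,fy=5,interpolation=2),4))"
```

```text
t 19.4167 tcp [0.4369 0.3669 0.1775] xdir -179.4 F [-0.3877 -0.7361  0.5931] units [11.0216 -9.0584  3.2939]
p in tool: [0.0498 0.2664]
top spokes [np.float64(63.5), np.float64(152.1), np.float64(242.6), np.float64(334.0)]
scene spokes [np.float64(60.1), np.float64(152.0), np.float64(245.8), np.float64(334.4)]
```

View pics/t4.png

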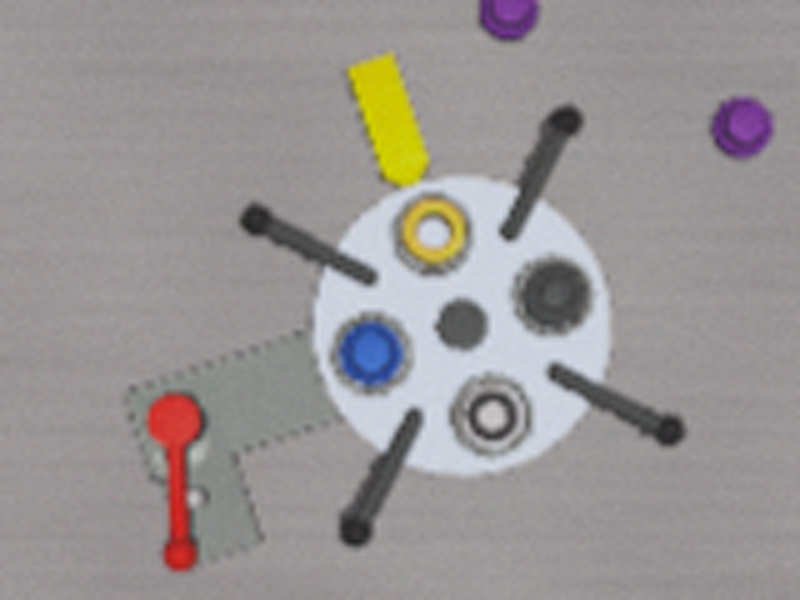

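The lever at (178,490) rests against its stop pin at (196,497). The bush at (432,232) lies in line with the pointer and the hub. The arm is clear of everything.

```bash
python3 -c "
from rig import ctrl
print(ctrl.close_job())"
```

```text
the job is handed in; nothing more can be done
None
```

The job is handed in: the brass bush faces the yellow pointer (within about 1° by my camera measurement), the red clamp lever is against its stop, and the arm is clear of everything.

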